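# Show the camera the open sample tin and its lid

### The arm

A 6-joint arm with a two-finger parallel gripper is mounted at the origin on the work surface. World frame = base frame: x ahead of the robot, y to its left, z up, the work surface at z = 0. Lengths are in m, angles in rad, forces in N, time in s.
With the tool pointing down it reaches from about 0.375 to 0.9 m from the base axis. Payload 3.1 kg.
Tool frame: the origin (TCP) lies at the very end of the fingers, on their centre line; the grasp point (between the pads) lies 19 mm behind it; z points along the fingers, y is the direction in which the jaws open and shut (so a half turn about z gives the same grasp; the last joint's range is limited). The gripper opens to 85 mm and grips with 20 to 120 N. Pads are 22 mm wide; open, the fingers measure 114 mm over their backs; the gripper's body (76 mm by 85 mm) begins 54 mm behind the grasp point. The pads swing forward as they close: fully open they stand 13 mm farther back than shut.
Start: joints at [-1.411, 0.527, 1.433, -0, 1.181, -0.178], TCP at [0.207, -0.59, 0.231] pointing down, gripper open.
Joint ranges: [-3.08, 3.08], [-0.75, 2.2], [0.22, 2.44], [-1.43, 4.57], [0, 2.65], [-2.85, 2.85]. Speed limits (rad/s): [2.79, 2.79, 3.14, 3.14, 3.14, 3.14].

### API

Orientations are given as a unit quaternion [w, x, y, z].
In Python, from workcell import robot gives the robot as it stands. The module is installed in compiled form; this text tells all that it offers.
- The arm moves only by the tool servo_tool, never from a script. Its argument "plan" is a list of rows, each a list of 5 numbers: the shift along the world's x, y, z in mm, then the turn about the world's z in rad, then the closure in counts, from 0 (fully open) to 255 (shut). A call has exactly 8 rows; each row shifts and turns the commanded pose from where the row before left it; what a row does not reach is not made up. A row lasts 1/12 s, in which the tool goes at most 41.7 mm and 7.16 degrees, less where a joint would pass 70% of its speed; a pose out of reach is approached as far as the arm can. A call with a gripper value outside its range is refused whole. The fingers move at their own pace and stop on an object; "grip_force" is the grip in N (left out, the last holds). Time passes only in rows, so rows that do not move let the fingers close, or fill a call up. It gives the time, the measured TCP pose, the force and the opening at its end, in the units of the state.
- robot.read_state(): the state, without advancing time (a new reading comes with each control period).
- robot.camera(name): name is "scene" or "top"; returns a dict with "image" (420x560x3 uint8, red, green, blue), "intrinsics" (3x3 intrinsics, pixels), "camera_from_world" (4x4, takes a point from world to camera coordinates). Camera axes: x right, y down, z forward; pixel columns grow to the right and rows downward; lengths in m; the calibration is good to about 2 mm. A picture is of the moment at which its call begins. There is no depth.
- robot.hand_in(): hands the job in, once; it reports no verdict.
The state is a dict: "time_s": time; "joint_pos": joint angles; "qvel": joint speeds; "tau": joint torques, N m; "eef_pos": TCP position; "tool_rot": TCP orientation; "wrist_force": force on the tool from outside, world axes, zero at the start; "moment": the same for the moment, N m; "width": finger opening in m.
Only numpy, scipy, OpenCV 4.12 (cv2) and the standard library are available. Lean on these libraries where they do the work, as an engineer would, in place of code of your own. Each camera call takes 0.05 s, during which the arm holds its last target.

### The job

Press the button on the recorder with the fingertips to start the recording, then show the bench camera which sample tin was left open: point down at the middle of the open tin, fingertips two to four centimetres above it, for a good two seconds. Then point in the same way at the lid on the bench that fits it for a good two seconds, and finish still pointing at it. Do not touch, move or lift any tin, lid, the tray or anything else lying around, and do not bring the fingertips down close over any other tin or lid.

Things in the scene. Friction and masses are not known exactly. Their poses are not given: they have to be found in the camera images.
- recorder: flat grey plastic box on the bench, 90 (its x) x 70 x 30 mm high, fixed, right of the lids or nearer the robot than they are, with one round button on top. Origin: centre of its underside.
- record_top (a point): centre of the top face of the recorder's only push button, round, white, 28 mm across, standing in a black collar on the box, 52 mm above the bench and 10 mm proud of the collar (44 mm across); it moves straight down. In the box frame it lies at x = -8 mm, y = 0.
- record (a joint): travel of that button in m: 0 up, 0.006 fully pressed. Spring loaded, 4 N at full travel; it comes back up by itself. It counts as pressed beyond 0.004.
- tray: open steel tray standing on the bench, fixed: 170 (its x) x 252 (its y) x 30 mm high, 3 mm walls, two rows (along x) of three compartments, 83 mm from centre to centre. Origin: centre of its underside. Five of the six compartments hold a tin.
- open_tin: the one tin without a lid: plain aluminium cup, empty, 63 mm across the rim, 48 mm high, upright in one compartment of the tray. Origin: centre of its underside, 3 mm above the bench; z up.
- open_tin_mouth (a point): centre of the open tin's mouth, level with its rim (51 mm above the bench).
- medium_lid: plain round aluminium lid, 64 mm across, 11 mm thick, lying flat on the bench right of the tray: the one that fits the open tin (and is like the lids on the closed tins). Origin: centre of its underside.
- medium_lid_top (a point): centre of that lid's top face, 11 mm above the bench.
- small_lid: plain round aluminium lid, 44 mm across, 11 mm thick, lying flat on the bench; of another tin size. Origin: centre of its underside.
- small_lid_top (a point): centre of that lid's top face.
- large_lid: plain round aluminium lid, 84 mm across, 11 mm thick, lying flat on the bench; of another tin size. Origin: centre of its underside.
- large_lid_top (a point): centre of that lid's top face.
- closed_tin1: tin of the same kind with its lid on, 64 mm across, 50 mm high, in a compartment of the tray. Origin: centre of its underside.
- closed_tin1_top (a point): centre of its lid's top face (53 mm above the bench).
- closed_tin2: tin of the same kind with its lid on, 64 mm across, 50 mm high, in a compartment of the tray. Origin: centre of its underside.
- closed_tin2_top (a point): centre of its lid's top face (53 mm above the bench).
- closed_tin3: tin of the same kind with its lid on, 64 mm across, 50 mm high, in a compartment of the tray. Origin: centre of its underside.
- closed_tin3_top (a point): centre of its lid's top face (53 mm above the bench).
- closed_tin4: tin of the same kind with its lid on, 64 mm across, 50 mm high, in a compartment of the tray. Origin: centre of its underside.
- closed_tin4_top (a point): centre of its lid's top face (53 mm above the bench).
- knife: palette knife (broad thin steel blade, wooden handle), 210 mm long, lying on the bench left of the tray; origin on the bench under its middle, handle towards its -x.
- beaker: empty clear glass beaker, 68 mm across, 90 mm high, beyond the lids. Origin: centre of its underside.
- jar: closed amber jar, 60 mm across, 90 mm high, at the far left corner of the tray. Origin: centre of its underside.
Not all that is in view belongs to the job. Leave any pink look-alike of the recorder alone.

How it is judged:
By the outcome, as a careful person would: the job done as asked, in the order asked, and still so for the second after the job is handed in, with the robot touching nothing.
It also fails if it takes over 45 s, if anything falls off the work surface, if the arm or the gripper's body presses on something with over 40 N, if the wrist force passes 120 N, or if a joint passes its speed limit or range.

## Working session

There is one attempt and no reset: what is moved stays moved. The work goes in short steps, Python scripts to look and compute and a tool call to move; the robot and the scene stay as the last step left them, time stands still between calls to the robot, and variables do not carry over. Pictures are saved under pics/ and viewed, and the job is handed in when it is done.

Besides the shell and the picture viewer there is one more tool, called after "Emit:" as name(argument=value, ...), one argument or row to a line, values as JSON. servo_tool: Moves the arm, as the interface text tells. Its arguments: {"type":"object","properties":{"plan":{"type":"array","items":{"type":"array","items":{"type":"number"}}},"grip_force":{"type":"number"}},"required":["plan"]}

```bash
mkdir -p pics
python3 - <<'E'
from workcell import robot
import cv2,numpy as np
s=robot.read_state();print({k:np.round(v,3) for k,v in s.items()})
for n in("scene","top"):
    c=robot.camera(n);cv2.imwrite(f"pics/{n}0.png",c["image"][:,:,::-1]);print(n,c["intrinsics"],c["camera_from_world"])
E
```

```text
{'time_s': np.float64(0.0), 'joint_pos': array([-1.411,  0.528,  1.434, -0.   ,  1.181, -0.178]), 'qvel': array([-0.   ,  0.001,  0.001, -0.   , -0.001, -0.   ]), 'tau': array([ 1.0000e-03, -4.4234e+01, -1.7802e+01, -0.0000e+00,  9.0000e-03,
        0.0000e+00]), 'eef_pos': array([ 0.207, -0.589,  0.23 ]), 'tool_rot': array([-0.001,  0.986,  0.168,  0.   ]), 'wrist_force': array([ 0.201, -0.888, -0.679]), 'moment': array([-0.013, -0.018,  0.012]), 'width': np.float64(0.085)}
scene [[420.27528255   0.         282.33378345]
 [  0.         420.27528255 211.85911393]
 [  0.           0.           1.        ]] [[ 8.90313656e-01  4.55347762e-01  1.00051329e-04 -5.01959768e-01]
 [ 3.60284118e-01 -7.04307121e-01 -6.11675432e-01 -1.42292212e-01]
 [-2.78454572e-01  5.44619037e-01 -7.91108814e-01  1.50857024e+00]
 [ 0.00000000e+00  0.00000000e+00  0.00000000e+00  1.00000000e+00]]
top [[407.08931683   0.         281.09439723]
 [  0.         407.08931683 209.01903545]
 [  0.           0.           1.        ]] [[-1.81051953e-02 -9.99829751e-01 -3.55950600e-03  2.48476852e-02]
 [-9.85935224e-01  1.84449487e-02 -1.66106949e-01  5.69324607e-01]
 [ 1.66144325e-01  5.02043584e-04 -9.86101319e-01  1.20055016e+00]
 [ 0.00000000e+00  0.00000000e+00  0.00000000e+00  1.00000000e+00]]
```

View pics/scene0.png

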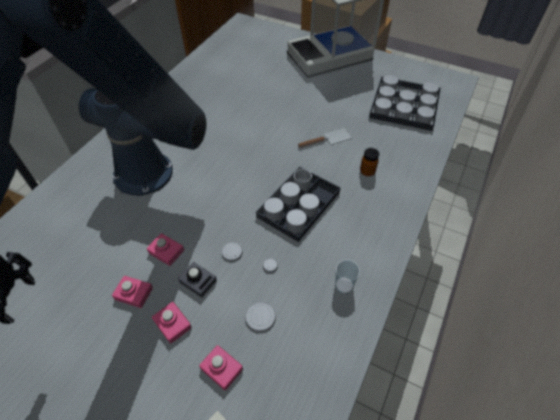

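View pics/top0.png

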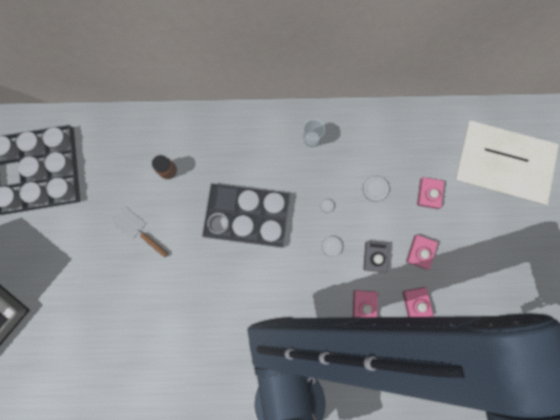

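The top view shows the tray at (247,215), with a possible open tin at (217,223) and an empty compartment at (225,198). The lids are at (332,246), (327,206) and (376,188). The grey recorder is at (377,256), and the four pink look-alikes are at (432,193), (423,252), (366,305) and (418,304). Next I'll look at close crops and measure.

```bash
cat > h.py <<'E'
import numpy as np,cv2
from workcell import robot
def ray(c,u,v,z):
    T=c["camera_from_world"];R=T[:3,:3];o=-R.T@T[:3,3]
    d=R.T@np.linalg.inv(c["intrinsics"])@[u,v,1];return (o+d*(z-o[2])/d[2])
def proj(c,p):
    T=c["camera_from_world"];q=c["intrinsics"]@(T[:3,:3]@np.array(p)+T[:3,3]);return q[:2]/q[2]
def tri(cs,pix):
    A=[];b=[]
    for c,p in zip(cs,pix):
        P=c["intrinsics"]@c["camera_from_world"][:3]
        for i in (0,1):
            r=p[i]*P[2]-P[i];A.append(r[:3]);b.append(-r[3])
    return np.linalg.lstsq(np.array(A),np.array(b),rcond=None)[0]
E
python3 - <<'E'
from h import *
t=robot.camera("top");s=robot.camera("scene")
a=cv2.resize(t["image"][175:280,195:405],None,fx=3.8,fy=3.8,interpolation=cv2.INTER_CUBIC)
b=cv2.resize(s["image"][155:345,145:365],None,fx=3,fy=3,interpolation=cv2.INTER_CUBIC)
cv2.imwrite("pics/ct.png",a[:,:,::-1]);cv2.imwrite("pics/cs.png",b[:,:,::-1])
for n,u,v,z in [("open",217,223,.051),("med",332,246,.011),("small",327,206,.011),("large",376,188,.011),("but",378,259,.052)]:
    p=ray(t,u,v,z);print(n,p.round(3),proj(s,p).round(1))
E
```

```text
open [0.53  0.21  0.051] [301.4 173.6]
med [ 0.456 -0.142  0.011] [230.4 249.2]
small [ 0.583 -0.131  0.011] [268.2 262.7]
large [ 0.638 -0.289  0.011] [258.7 314.4]
but [ 0.412 -0.273  0.052] [191.8 269.9]
```

View pics/ct.png

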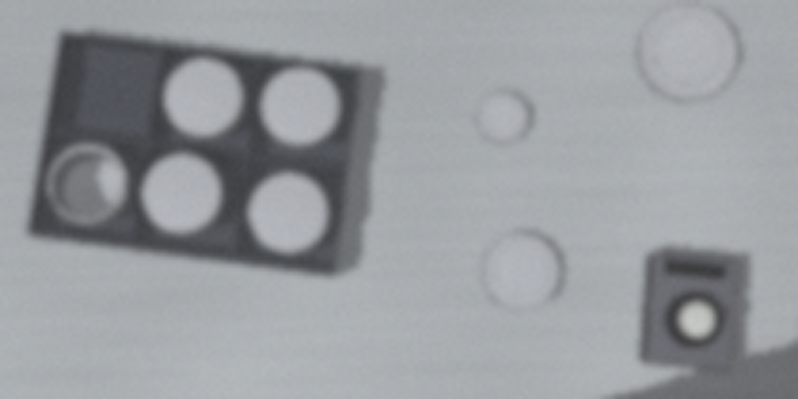

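View pics/cs.png

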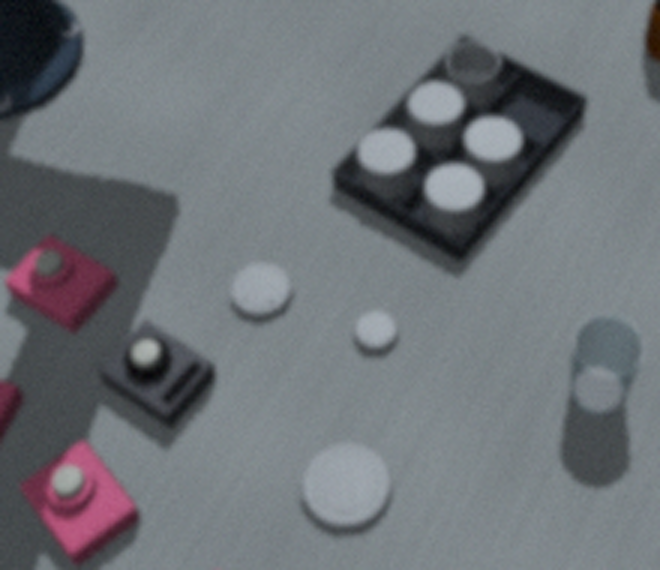

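Only one tin has a dark interior and a rim: the one at top (217,223), scene (303,176). The compartment beside it, at top (225,198), is empty. For the lids, 44 mm is at (327,206) and 84 mm is at (376,188), so the 64 mm lid is at (332,246). The real recorder is the grey one at (378,259). I'll close the fingers and go there.

Emit:
servo_tool(
  plan=[
    [20,32,0,0,255],
    [20,32,0,0,255],
    [20,32,0,0,255],
    [20,32,0,0,255],
    [20,32,0,0,255],
    [20,32,0,0,255],
    [20,32,0,0,255],
    [20,32,0,0,255],
  ],
)

```text
time_s: 0.87
eef_pos: [0.3677, -0.3319, 0.2313]
tool_rot: [-0.0, 0.986, 0.168, 0.0]
wrist_force: [0.6, -0.1, 0.2]
width: 0.0
```

Run:
```python
from h import *
t=robot.camera("top");s=robot.camera("scene")
P=lambda x,y,u0,v0,f:(u0+(x+.5)/f-.5,v0+(y+.5)/f-.5)
for n,a,b in [("open",(86,184),(474,64)),("med",(523,269),(261,291)),("small",(505,116),(376,330)),("large",(690,51),(346,485)),("but",(697,320),(147,351))]:
    a=P(*a,195,175,3.8);b=P(*b,145,155,3);q=tri((t,s),(a,b))
    z={"open":.051,"but":.052}.get(n,.011)
    print(n,q.round(3),"top",ray(t,*a,z).round(3),"scene",ray(s,*b,z).round(3))
```

```text
open [0.532 0.212 0.038] top [0.529 0.209 0.051] scene [0.538 0.202 0.051]
med [ 0.46  -0.143  0.001] top [ 0.458 -0.143  0.011] scene [ 0.465 -0.147  0.011]
small [ 0.588 -0.132  0.005] top [ 0.585 -0.133  0.011] scene [ 0.591 -0.134  0.011]
large [ 0.641 -0.29   0.004] top [ 0.638 -0.289  0.011] scene [ 0.644 -0.292  0.011]
but [ 0.415 -0.273  0.044] top [ 0.412 -0.273  0.052] scene [ 0.42  -0.275  0.052]
```

Emit:
servo_tool(
  plan=[
    [16,19,-10,0,255],
    [16,19,-20,0,255],
    [16,20,-30,0,255],
    [0,0,-30,0,255],
    [0,0,-30,0,255],
    [0,0,-21,0,255],
    [0,0,0,0,255],
    [0,0,0,0,255],
  ],
)

```text
time_s: 1.63
eef_pos: [0.4146, -0.2758, 0.0895]
tool_rot: [-0.001, 0.986, 0.168, -0.001]
wrist_force: [-0.1, 0.2, 0.4]
width: -0.0004
```

Run:
```python
from h import *
t=robot.camera("top");s=robot.camera("scene");p=robot.read_state()["eef_pos"];print(p)
o=[]
for c in(t,s):
    u,v=proj(c,p);print(u,v);x,y=int(u)-40,int(v)-40
    o.append(cv2.resize(c["image"][y:y+80,x:x+80],None,fx=5,fy=5,interpolation=cv2.INTER_CUBIC));print(x,y)
cv2.imwrite("pics/b1.png",np.hstack(o)[:,:,::-1])
```

```text
[ 0.415728   -0.27685252  0.09131929]
382.501963837625 257.0540075204208
342 217
189.68154070238955 264.53584659761293
149 224
```

View pics/b1.png

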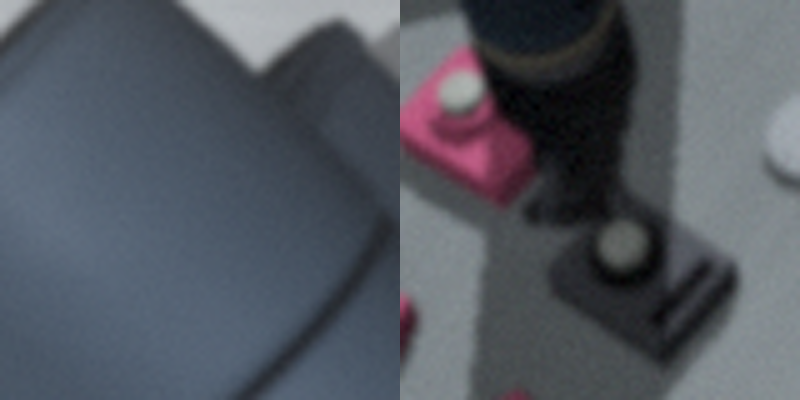

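Run:
```python
from h import *
s=robot.camera("scene");p=robot.read_state()["eef_pos"]
x,y=150,215
im=np.clip(s["image"][y:y+75,x:x+80].astype(float)*2.2,0,255).astype(np.uint8)
f=8;im=cv2.resize(im,None,fx=f,fy=f,interpolation=cv2.INTER_CUBIC)
def m(q,col):
    u,v=proj(s,q);cv2.drawMarker(im,(int((u-x+.5)*f),int((v-y+.5)*f)),col,cv2.MARKER_CROSS,14,1)
m(p,(255,0,0));m([p[0],p[1],.052],(0,255,0));m([p[0],p[1],p[2]+.06],(255,0,0))
cv2.imwrite("pics/b2.png",im[:,:,::-1])
```

```text
(no output)
```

View pics/b2.png

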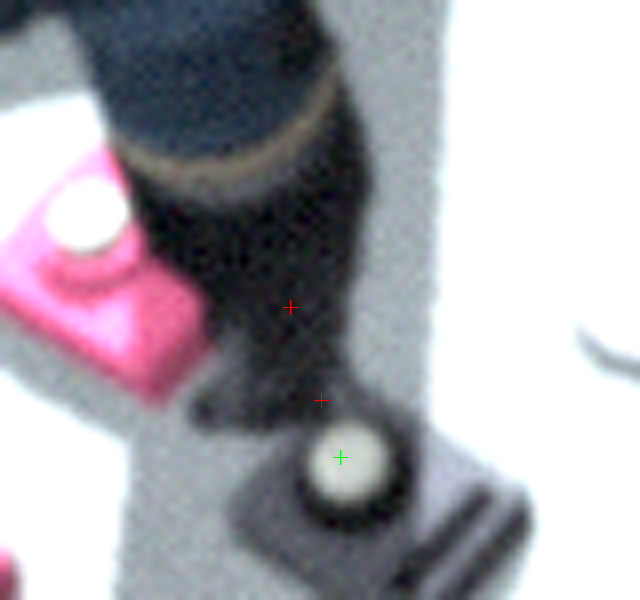

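The fingertips are over the grey recorder's button. In the enlarged view the button is at (349,464) and the projected point below the TCP is at (341,457), about 3 mm apart. I'll press now.

Emit:
servo_tool(
  plan=[
    [1,1,-15,0,255],
    [0,0,-12,0,255],
    [0,0,-8,0,255],
    [0,0,-4,0,255],
    [0,0,-3,0,255],
    [0,0,-2,0,255],
    [0,0,0,0,255],
    [0,0,0,0,255],
  ],
)

```text
time_s: 2.45
eef_pos: [0.4164, -0.2751, 0.0469]
tool_rot: [0.001, 0.986, 0.168, 0.0]
wrist_force: [-1.5, -0.9, 3.3]
width: 0.0001
```

Run:
```python
from h import *
for i in range(3):
    s=robot.read_state();print(s["eef_pos"].round(4),s["wrist_force"].round(2)); 
    c=robot.camera("scene")
x,y=150,215;f=7
im=np.clip(c["image"][y:y+75,x:x+80].astype(float)*2.2,0,255).astype(np.uint8)
cv2.imwrite("pics/b3.png",cv2.resize(im,None,fx=f,fy=f,interpolation=cv2.INTER_CUBIC)[:,:,::-1])
```

```text
[ 0.4164 -0.2751  0.0469] [-1.45 -0.95  3.29]
[ 0.4164 -0.2751  0.0469] [-0.64 -1.28  4.47]
[ 0.4164 -0.2751  0.0469] [-0.95 -0.36  3.87]
```

View pics/b3.png

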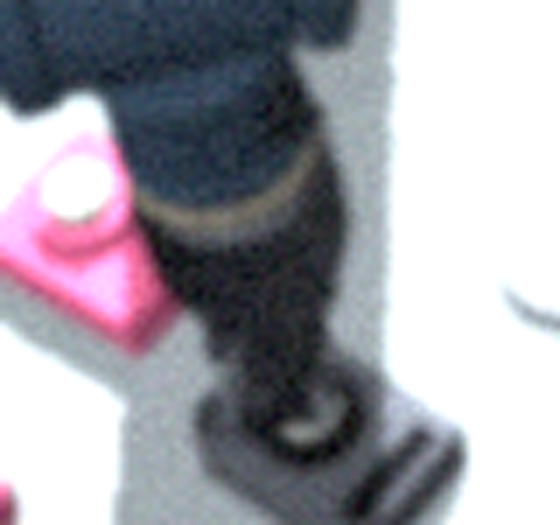

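Emit:
servo_tool(
  plan=[
    [0,0,-1,0,255],
    [0,0,0,0,255],
    [0,0,0,0,255],
    [0,0,0,0,255],
    [0,0,0,0,255],
    [0,0,0,0,255],
    [0,0,0,0,255],
    [0,0,0,0,255],
  ],
)

```text
time_s: 3.27
eef_pos: [0.4164, -0.2751, 0.046]
tool_rot: [0.001, 0.986, 0.168, 0.0]
wrist_force: [-1.4, -0.4, 8.4]
width: 0.0003
```

Run:
```python
from h import *
for i in range(3):
    c=robot.camera("scene")
    s=robot.read_state();print(s["time_s"],s["eef_pos"].round(4),s["wrist_force"].round(2)); 
x,y=150,215;f=7
im=np.clip(c["image"][y:y+75,x:x+80].astype(float)*2.8,0,255).astype(np.uint8)
im=cv2.resize(im,None,fx=f,fy=f,interpolation=cv2.INTER_CUBIC)
for dx in(-.011,.011):
  for dy in(-.014,.014):
    u,v=proj(c,s["eef_pos"]+[dx,dy,0]);cv2.drawMarker(im,(int((u-x+.5)*f),int((v-y+.5)*f)),(255,0,0),cv2.MARKER_CROSS,10,1)
cv2.imwrite("pics/b4.png",im[:,:,::-1])
```

```text
3.3167 [ 0.4164 -0.2752  0.046 ] [-1.55 -1.23  8.56]
3.3667 [ 0.4164 -0.2751  0.046 ] [-1.51 -1.57  7.66]
3.4167 [ 0.4164 -0.2751  0.046 ] [-1.7  -1.23  9.26]
```

View pics/b4.png

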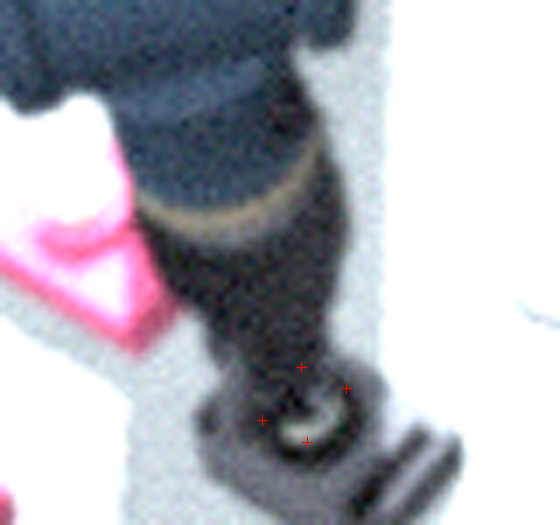

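The force reads 8 N at z = 0.046, so the button is fully down. I'll retract straight up, then travel high over to the open tin.

Emit:
servo_tool(
  plan=[
    [0,0,10,0,255],
    [0,0,25,0,255],
    [0,0,40,0,255],
    [0,0,40,0,255],
    [0,0,40,0,255],
    [5,35,0,0,255],
    [8,38,0,0,255],
    [8,38,0,0,255],
  ],
)

```text
time_s: 4.08
eef_pos: [0.4372, -0.1627, 0.2015]
tool_rot: [0.0, 0.986, 0.167, 0.001]
wrist_force: [0.5, 0.7, 0.2]
width: 0.0002
```

Emit:
servo_tool(
  plan=[
    [10,38,0,0,255],
    [10,38,0,0,255],
    [10,38,0,0,255],
    [10,38,0,0,255],
    [10,38,0,0,255],
    [10,38,0,0,255],
    [10,38,0,0,255],
    [10,38,0,0,255],
  ],
)

```text
time_s: 4.75
eef_pos: [0.5165, 0.1427, 0.2004]
tool_rot: [-0.0, 0.986, 0.168, -0.001]
wrist_force: [0.3, -0.7, -0.2]
width: 0.0003
```

Emit:
servo_tool(
  plan=[
    [8,32,0,0,255],
    [8,31,0,0,255],
    [0,0,-20,0,255],
    [0,0,-20,0,255],
    [0,0,-20,0,255],
    [0,0,-10,0,255],
    [0,0,0,0,255],
    [0,0,0,0,255],
  ],
)

```text
time_s: 5.42
eef_pos: [0.5328, 0.2033, 0.1301]
tool_rot: [-0.0, 0.986, 0.168, -0.001]
wrist_force: [0.7, -0.0, 0.5]
width: -0.0
```

Run:
```python
from h import *
t=robot.camera("top");c=robot.camera("scene");s=robot.read_state();p=s["eef_pos"];print(s["time_s"],p)
for n,c in(("t",t),("s",c)):
  u,v=proj(c,p);x,y=int(u)-45,int(v)-35;f=6
  im=np.clip(c["image"][y:y+80,x:x+90].astype(float)*1.4,0,255).astype(np.uint8)
  im=cv2.resize(im,None,fx=f,fy=f,interpolation=cv2.INTER_CUBIC)
  def m(q,col):
    u,v=proj(c,q);cv2.drawMarker(im,(int((u-x+.5)*f),int((v-y+.5)*f)),col,cv2.MARKER_CROSS,10,1)
  m(p,(255,0,0));m([p[0],p[1],.051],(0,255,0));print(x,y)
  for a in np.arange(0,6.28,.4):m([.533+.0315*np.cos(a),.206+.0315*np.sin(a),.051],(255,255,0))
  cv2.imwrite(f"pics/o{n}.png",im[:,:,::-1])
```

```text
5.5167 [0.53394932 0.20334812 0.13136628]
169 182
257 123
```

View pics/ot.png

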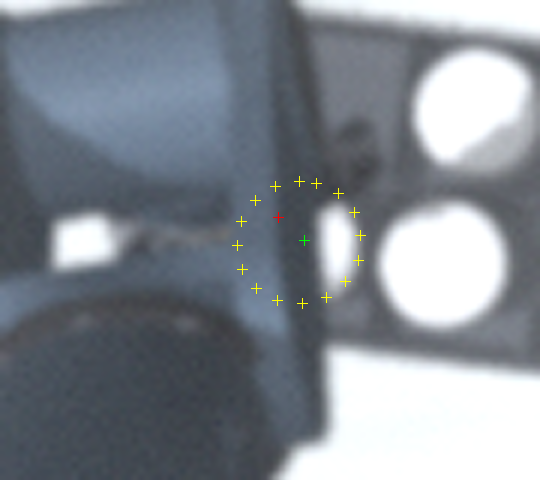

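View pics/os.png

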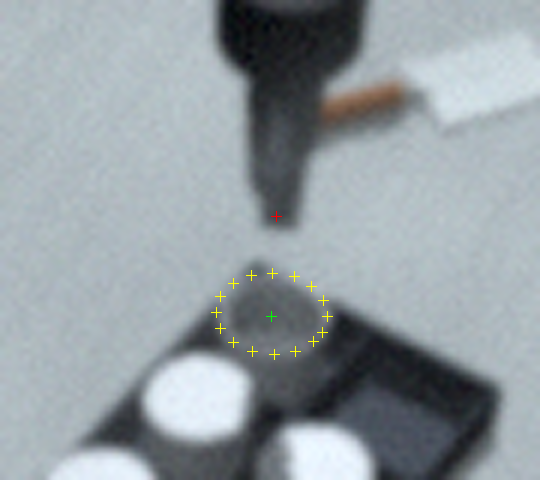

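The scene view shows the fingertips at (281,222), right above the open tin whose rim is around (273,316). The projected rim matches to about 1 px. I'll centre up and descend to 30 mm above it.

Emit:
servo_tool(
  plan=[
    [-1,2,-15,0,255],
    [0,0,-15,0,255],
    [0,0,-12,0,255],
    [0,0,-7,0,255],
    [0,0,0,0,255],
    [0,0,0,0,255],
    [0,0,0,0,255],
    [0,0,0,0,255],
  ],
)

```text
time_s: 6.18
eef_pos: [0.533, 0.2055, 0.0823]
tool_rot: [-0.0, 0.986, 0.168, 0.001]
wrist_force: [0.9, 0.2, -0.0]
width: 0.0001
```

Run:
```python
from h import *
c=robot.camera("scene");s=robot.read_state();p=s["eef_pos"];print(s["time_s"],p)
u,v=proj(c,p);x,y=int(u)-45,int(v)-35;f=6
im=np.clip(c["image"][y:y+80,x:x+90].astype(float)*1.4,0,255).astype(np.uint8)
im=cv2.resize(im,None,fx=f,fy=f,interpolation=cv2.INTER_CUBIC)
u,v=proj(c,p);cv2.drawMarker(im,(int((u-x+.5)*f),int((v-y+.5)*f)),(255,0,0),cv2.MARKER_CROSS,10,1)
cv2.imwrite("pics/o2.png",im[:,:,::-1])
```

```text
6.2333 [0.53280976 0.20544615 0.08220927]
```

View pics/o2.png

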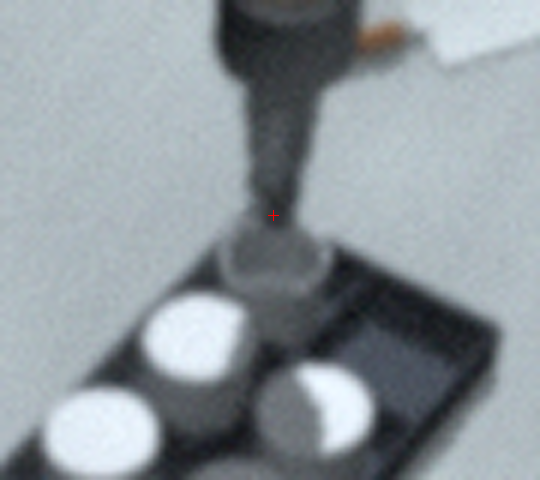

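The tip at (277,222) points down onto the middle of the mouth, at about (276,258). I'll hold for about 3.3 s.

Emit:
servo_tool(
  plan=[
    [0,0,0,0,255],
    [0,0,0,0,255],
    [0,0,0,0,255],
    [0,0,0,0,255],
    [0,0,0,0,255],
    [0,0,0,0,255],
    [0,0,0,0,255],
    [0,0,0,0,255],
  ],
)

```text
time_s: 6.9
eef_pos: [0.5321, 0.2053, 0.0812]
tool_rot: [0.0, 0.986, 0.168, -0.0]
wrist_force: [0.3, 0.5, -0.5]
width: -0.0001
```

Emit:
servo_tool(
  plan=[
    [0,0,0,0,255],
    [0,0,0,0,255],
    [0,0,0,0,255],
    [0,0,0,0,255],
    [0,0,0,0,255],
    [0,0,0,0,255],
    [0,0,0,0,255],
    [0,0,0,0,255],
  ],
)

```text
time_s: 7.57
eef_pos: [0.5321, 0.2053, 0.0813]
tool_rot: [0.0, 0.986, 0.168, -0.0]
wrist_force: [0.1, 0.4, -0.2]
width: 0.0002
```

Emit:
servo_tool(
  plan=[
    [0,0,0,0,255],
    [0,0,0,0,255],
    [0,0,0,0,255],
    [0,0,0,0,255],
    [0,0,0,0,255],
    [0,0,0,0,255],
    [0,0,0,0,255],
    [0,0,0,0,255],
  ],
)

```text
time_s: 8.23
eef_pos: [0.5322, 0.2054, 0.0813]
tool_rot: [-0.0, 0.986, 0.168, 0.0]
wrist_force: [0.4, 0.3, -0.0]
width: 0.0002
```

Emit:
servo_tool(
  plan=[
    [0,0,0,0,255],
    [0,0,0,0,255],
    [0,0,0,0,255],
    [0,0,0,0,255],
    [0,0,0,0,255],
    [0,0,0,0,255],
    [0,0,0,0,255],
    [0,0,0,0,255],
  ],
)

```text
time_s: 8.9
eef_pos: [0.5321, 0.2053, 0.0813]
tool_rot: [0.0, 0.986, 0.168, -0.0]
wrist_force: [0.5, -0.3, -0.3]
width: 0.0002
```

Emit:
servo_tool(
  plan=[
    [0,0,0,0,255],
    [0,0,0,0,255],
    [0,0,0,0,255],
    [0,0,0,0,255],
    [0,0,0,0,255],
    [0,0,0,0,255],
    [0,0,0,0,255],
    [0,0,0,0,255],
  ],
)

```text
time_s: 9.57
eef_pos: [0.5322, 0.2054, 0.0813]
tool_rot: [-0.0, 0.986, 0.168, 0.0]
wrist_force: [-0.8, 0.2, -0.6]
width: 0.0002
```

Emit:
servo_tool(
  plan=[
    [0,0,20,0,255],
    [0,0,35,0,255],
    [0,0,35,0,255],
    [0,0,30,0,255],
    [-8,-35,0,0,255],
    [-8,-35,0,0,255],
    [-8,-35,0,0,255],
    [-8,-35,0,0,255],
  ],
)

```text
time_s: 10.23
eef_pos: [0.4996, 0.0643, 0.2018]
tool_rot: [0.0, 0.986, 0.169, 0.0]
wrist_force: [0.1, -0.4, 0.0]
width: 0.0002
```

Emit:
servo_tool(
  plan=[
    [-8,-35,0,0,255],
    [-8,-35,0,0,255],
    [-8,-35,0,0,255],
    [-8,-35,0,0,255],
    [-8,-35,0,0,255],
    [0,-35,0,0,255],
    [0,0,0,0,255],
    [0,0,0,0,255],
  ],
)

```text
time_s: 10.9
eef_pos: [0.4602, -0.1466, 0.2014]
tool_rot: [0.0, 0.986, 0.166, 0.0]
wrist_force: [0.4, -0.4, 0.5]
width: 0.0002
```

Emit:
servo_tool(
  plan=[
    [0,0,-20,0,255],
    [0,0,-30,0,255],
    [0,0,-30,0,255],
    [0,0,-25,0,255],
    [0,0,-15,0,255],
    [0,0,0,0,255],
    [0,0,0,0,255],
    [0,0,0,0,255],
  ],
)

```text
time_s: 11.57
eef_pos: [0.4607, -0.1441, 0.0821]
tool_rot: [0.0, 0.986, 0.169, 0.0]
wrist_force: [-0.5, -0.2, 0.7]
width: 0.0001
```

Run:
```python
from h import *
t=robot.camera("top");c=robot.camera("scene");s=robot.read_state();p=s["eef_pos"];print(s["time_s"],p)
for n,c in(("t",t),("s",c)):
  u,v=proj(c,p);x,y=int(u)-45,int(v)-35;f=6
  im=np.clip(c["image"][y:y+80,x:x+90].astype(float)*1.2,0,255).astype(np.uint8)
  im=cv2.resize(im,None,fx=f,fy=f,interpolation=cv2.INTER_CUBIC)
  def m(q,col):
    u,v=proj(c,q);cv2.drawMarker(im,(int((u-x+.5)*f),int((v-y+.5)*f)),col,cv2.MARKER_CROSS,10,1)
  m(p,(255,0,0));m([p[0],p[1],.011],(0,255,0))
  for a in np.arange(0,6.28,.4):m([p[0]+.032*np.cos(a),p[1]+.032*np.sin(a),.011],(255,0,255))
  cv2.imwrite(f"pics/l{n}.png",im[:,:,::-1])
```

```text
11.6667 [ 0.46107857 -0.1446478   0.08257467]
```

View pics/lt.png

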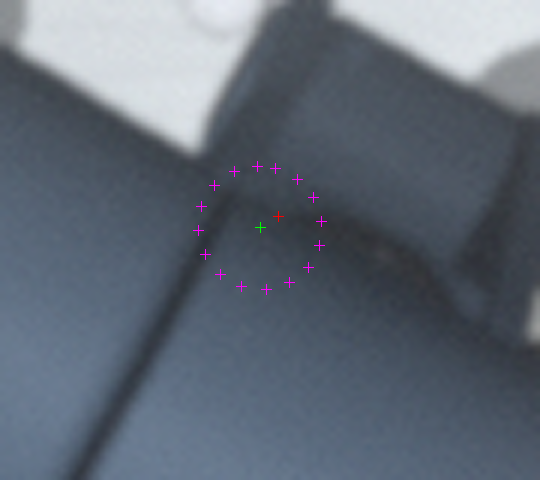

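View pics/ls.png

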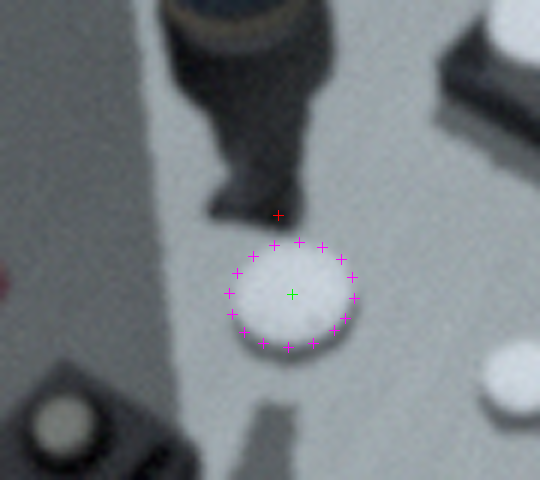

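The scene crop shows the projected 64 mm ring sitting on the medium lid, centred at (293,296), with the tip directly above it. The recorder button is back up at (65,425). I'll descend to 30 mm above the lid and hold.

Emit:
servo_tool(
  plan=[
    [-1,0,-12,0,255],
    [0,0,-12,0,255],
    [0,0,-10,0,255],
    [0,0,-7,0,255],
    [0,0,0,0,255],
    [0,0,0,0,255],
    [0,0,0,0,255],
    [0,0,0,0,255],
  ],
)

```text
time_s: 12.33
eef_pos: [0.4595, -0.1448, 0.0408]
tool_rot: [0.0, 0.986, 0.168, 0.0]
wrist_force: [0.7, -0.4, 0.1]
width: -0.0002
```

Emit:
servo_tool(
  plan=[
    [0,0,0,0,255],
    [0,0,0,0,255],
    [0,0,0,0,255],
    [0,0,0,0,255],
    [0,0,0,0,255],
    [0,0,0,0,255],
    [0,0,0,0,255],
    [0,0,0,0,255],
  ],
)

```text
time_s: 13.0
eef_pos: [0.4592, -0.1447, 0.0403]
tool_rot: [-0.0, 0.986, 0.168, -0.0]
wrist_force: [0.2, 0.4, 1.2]
width: 0.0001
```

Run:
```python
from h import *
c=robot.camera("scene");s=robot.read_state();p=s["eef_pos"];print(s["time_s"],p)
cv2.imwrite("pics/f.png",cv2.resize(c["image"][155:345,145:365],None,fx=3,fy=3,interpolation=cv2.INTER_CUBIC)[:,:,::-1])
```

```text
13.05 [ 0.45914487 -0.14465215  0.04027935]
```

View pics/f.png

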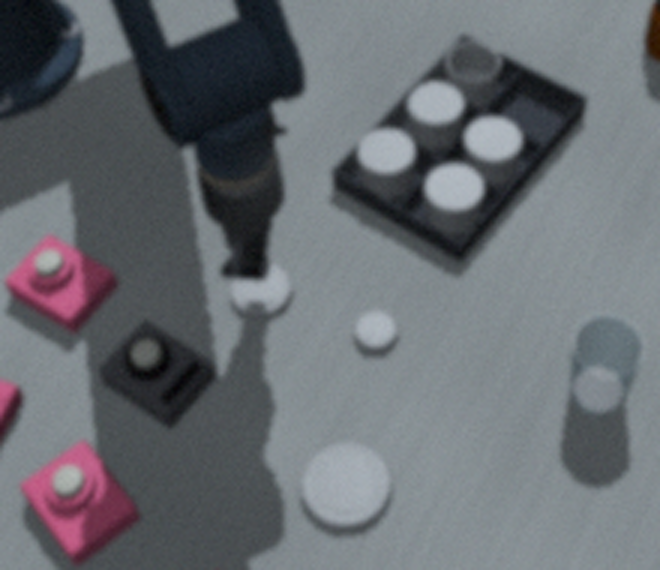

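Emit:
servo_tool(
  plan=[
    [0,0,0,0,255],
    [0,0,0,0,255],
    [0,0,0,0,255],
    [0,0,0,0,255],
    [0,0,0,0,255],
    [0,0,0,0,255],
    [0,0,0,0,255],
    [0,0,0,0,255],
  ],
)

```text
time_s: 13.72
eef_pos: [0.4591, -0.1446, 0.0403]
tool_rot: [-0.0, 0.986, 0.168, -0.0]
wrist_force: [-0.1, -0.3, -0.6]
width: 0.0
```

Emit:
servo_tool(
  plan=[
    [0,0,0,0,255],
    [0,0,0,0,255],
    [0,0,0,0,255],
    [0,0,0,0,255],
    [0,0,0,0,255],
    [0,0,0,0,255],
    [0,0,0,0,255],
    [0,0,0,0,255],
  ],
)

```text
time_s: 14.38
eef_pos: [0.4591, -0.1446, 0.0403]
tool_rot: [-0.0, 0.986, 0.168, -0.0]
wrist_force: [-0.2, 0.1, 0.6]
width: 0.0001
```

Emit:
servo_tool(
  plan=[
    [0,0,0,0,255],
    [0,0,0,0,255],
    [0,0,0,0,255],
    [0,0,0,0,255],
    [0,0,0,0,255],
    [0,0,0,0,255],
    [0,0,0,0,255],
    [0,0,0,0,255],
  ],
)

```text
time_s: 15.05
eef_pos: [0.4591, -0.1446, 0.0403]
tool_rot: [-0.0, 0.986, 0.168, -0.0]
wrist_force: [-0.1, 0.1, -0.1]
width: -0.0
```

Emit:
servo_tool(
  plan=[
    [0,0,0,0,255],
    [0,0,0,0,255],
    [0,0,0,0,255],
    [0,0,0,0,255],
    [0,0,0,0,255],
    [0,0,0,0,255],
    [0,0,0,0,255],
    [0,0,0,0,255],
  ],
)

```text
time_s: 15.72
eef_pos: [0.4591, -0.1446, 0.0403]
tool_rot: [-0.0, 0.986, 0.168, -0.0]
wrist_force: [0.4, 0.9, -0.5]
width: 0.0004
```

The final view shows the tip at (255,275), over the medium lid at (261,291). The tins, tray, other lids and beaker are at the same pixels as at the start, and the recorder button is up. The hold has lasted over 3 s, so I'll hand in.

```bash
python3 -c "
from workcell import robot
print(robot.hand_in());print(robot.read_state()['eef_pos'])"
```

```text
the job is handed in; nothing more can be done
None
the job is handed in; nothing more can be done
```

I did the whole job in the order asked and handed it in at about 15.7 s; no verdict was reported.

- **Recorder:** I pressed the button on the grey recorder with closed fingertips. The fingertips stopped at z = 0.046 with about 8 N, which is full travel, and the later pictures show the button up again.
- **Open tin:** I pointed down at its middle from about 30 mm above the rim for about 3.4 s.
- **Lid:** I pointed at the 64 mm lid from about 29 mm above its top for about 3.4 s, and the arm is still there.

**Last checks:** the wrist force was near zero, and the tins, tray, other lids, beaker and recorder were at the same pixels as in the first pictures. I did not check the knife and jar again, but the arm stayed well clear of both.

**Disagreement:** the two cameras differed by about 6–11 mm on positions. I aimed at about the mean, and the scene view of the fingertips against the tin and the lid agreed with that to about 1 px, roughly 3 mm. The top view could not confirm either pointing position because the arm hid the fingertips.

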